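# Reset the kiln controller through its recessed well

## Task

The kiln has tripped. A ceramic test tile is lying over the round reset well in the top of the kiln controller: push the tile clear of the well with a fingertip, sliding it along the top of the box without picking it up and leaving it lying on the box. Then reach a fingertip down into the well and press the sunken reset key all the way down, and let it come up again. Leave the fan box with the raised button, and the pots and bowl standing about, alone.

Things in the scene. Friction and masses are not known exactly. Their poses are not given: they have to be found in the camera images.
- kiln_box: Kiln controller: fixed grey box with a flat top, 150 (its x) x 240 (its y) x 63 mm high, standing on the bench on rubber feet. Origin at the centre of its underside on the bench, z up; its front (dark display and vents) faces its -x. Its top is plain and flat except for one vertical round well, 48 mm in diameter, centred at x = 0, y = -55 mm and open at the top. The rest of the top is free to slide things on. It cannot move.
- well_mouth (a point): Centre of the well's mouth, level with the box's flat top (63 mm above the bench). The well is 48 mm in diameter with a straight vertical wall, 38 mm deep to its floor. Axes as the kiln box.
- reset_key_top (a point): Centre of the top face of the reset key, a plain metal disc 24 mm in diameter standing upright in the middle of the well floor. Its top is 26 mm below the mouth of the well when up and 32 mm below when fully pressed. Moves with the key.
- reset_key (a joint): How far the reset key is pressed, in m: 0 up, 0.006 at the bottom stop. A spring pushes back with 2 N at the start and 5 N at the bottom and returns it when let go.
- cover_tile: Plain off-white glazed ceramic test tile, loose, 59 (its x) x 47 (its y) x 15 mm. Origin at the centre of its underside, z up. It starts lying flat on the kiln box over the well, its long side roughly along the box's x, hiding nearly the whole well.
- fan_box: Extractor fan's control box, to be left alone: a fixed grey box of the same size and look (150 x 240 x 63 mm, same origin and axes) but without a well; at x = 0, y = -55 mm its top carries a raised metal button, 32 mm in diameter and standing 17 mm proud, in a black collar. The two boxes may stand either way round, left or right.
- fan_key (a joint): How far the fan box's raised button is pressed, in m: 0 up, 0.006 at the bottom. Not to be pressed.
- squat_pot: Loose bystander: squat orange glaze pot with a white lid, 53 mm in diameter, 61 mm high, on the bench in front of the kiln box. Origin at the centre of its underside.
- round_pot: Loose bystander: small round brown stoneware pot, 64 mm in diameter, 59 mm high, on the bench in front of the fan box. Origin at the centre of its underside.
- green_bowl: Loose bystander: pale green ceramic bowl, 96 mm across the rim, 46 mm high, standing on top of the fan box beside its button. Origin at the centre of its underside.
Things that resemble listed ones, but are neither listed nor needed, are in the scene too. Of the things like the cover_tile, leave any that is yellow; of the rest the smaller one is meant.

How it is judged:
By the outcome, as a careful person would: the job done as asked, in the order asked, and still so for the second after the job is handed in, with the robot touching nothing.
It also fails if it takes over 42 s, if anything falls off the work surface, if the arm or the gripper's body presses on something with over 40 N, if the wrist force passes 120 N, or if a joint passes its speed limit or range.

## Robot

A 7-joint arm with a two-finger parallel gripper is mounted at the origin on the work surface; the furniture and walls round the work are solid. World frame = base frame: x ahead of the robot, y to its left, z up, the work surface at z = 0. Lengths are in m, angles in rad, forces in N, time in s.
With the tool pointing down it reaches from about 0.4 to 0.9 m from the base axis. Payload 5.5 kg.
Tool frame: the origin (TCP) lies midway between the tips of the shut fingers; the grasp point (between the pads) lies 19 mm behind it; z points along the fingers, y is the line along which they close (so a half turn about z gives the same grasp; the last joint's range is limited). The gripper opens to 85 mm and grips with 20 to 120 N. Pads are 22 mm wide; open, the fingers measure 114 mm over their backs; the gripper's body (76 mm by 85 mm) begins 54 mm behind the grasp point. The pads swing forward as they close: fully open they stand 13 mm farther back than shut.
Start: joints at [-0.979, 0.501, -0.427, 1.55, 0.221, 1.138, -0.21], TCP at [0.21, 0.615, 0.231] pointing down, gripper open.
Joint ranges: [-2.88, 2.88], [-0.31, 2.03], [-1.54, 1.56], [0.2, 2.42], [-1.41, 4.55], [0.19, 2.02], [-2.57, 2.57]. Speed limits (rad/s): [2.57, 2.57, 3.14, 3.14, 3.14, 3.14, 3.14].

## Interface

Orientations are given as [roll, pitch, yaw] about the fixed x, y, z axes, in that order (R = Rz(yaw) Ry(pitch) Rx(roll)).
In Python, from bench import status, vision, job gives the robot as it stands.
- The arm moves only by the tool jog_arm, never from a script. Its arguments are lists of equal length, an entry for each row: "twist": the turn, a rotation vector about the tool's x, y, z in rad, a list of three; "delta_pos": the shift along the tool's x, y, z in cm, a list of three; "grip": the gripper's target within -1 to 1 (fully open at 1, half-way at 0, shut at -1). In form: {"twist": [[wx, wy, wz], ...], "delta_pos": [[tx, ty, tz], ...], "grip": [grip, ...]}. A call has 1 to 5 rows; each row is the pose to reach, as a shift and turn from the pose commanded when the call began, along the tool's axes at that moment; what a row does not reach only later rows make up. A row lasts 1/8 s, in which the tool goes at most 62.5 mm and 10.7 degrees, less where a joint would pass 70% of its speed; a pose out of reach is approached as far as the arm can. A call with a gripper value outside its range is refused whole. The fingers move at their own pace and stop on an object; the grip force is fixed at half the most. Time passes only in rows, so rows that repeat a pose let the fingers close. It gives the time, the measured TCP pose, the force, the opening and the grip force at its end, in the units of the state.
- status.observe(): the state, without advancing time (a new reading comes with each control period).
- vision.camera(name): name is "side" or "top"; returns a dict with "frame" (420x560x3 uint8, red, green, blue), "camera_matrix" (3x3 intrinsics, pixels), "R" (3x3) and "t" (3): a world point X has camera coordinates R X + t. Camera axes: x right, y down, z forward; pixel columns grow to the right and rows downward; lengths in m; the calibration is good to about 2 mm. A picture is of the moment at which its call begins. There is no depth.
- job.sign_off(): hands the job in; it is judged then, once.
The state is a dict: "clock": time; "joint_pos": joint angles; "qd": joint speeds; "tau": joint torques, N m; "position": TCP position; "ee_rot": TCP orientation; "wrist_force": force on the tool from outside, world axes, zero at the start; "ft_torque": the same for the moment, N m; "grip_width": finger opening in m; "grasp_force": force on a finger pad.
Only numpy, scipy, OpenCV 4.12 (cv2) and the standard library are available. Lean on these libraries where they do the work, as an engineer would, in place of code of your own. Each camera call takes 0.05 s, during which the arm holds its last target. There are 200 camera calls.

## Working session

There is one attempt and no reset: what is moved stays moved. The work goes in short steps, Python scripts to look and compute and a tool call to move; the robot and the scene stay as the last step left them, time stands still between calls to the robot, and variables do not carry over. Pictures are saved under pics/ and viewed, at most 10 in all, crops included, and the job is handed in when it is done.

Besides the shell and the picture viewer there is one more tool, called after ">>>" as a command line: name --argument value ..., lists and objects as JSON in quotes. jog_arm: Moves the arm, as the interface text tells. Its arguments: {"type":"object","properties":{"twist":{"type":"array"},"delta_pos":{"type":"array"},"grip":{"type":"array"}},"required":["twist","delta_pos","grip"]}

```bash
mkdir -p pics; cat > h.py <<'E'
import numpy as np,cv2
from bench import status,vision,job
def snap(n,f,crop=None,s=1):
    c=vision.camera(n);im=c["frame"][:,:,::-1]
    np.savez(f"{n}.npz",K=c["camera_matrix"],R=c["R"],t=c["t"])
    cv2.imwrite(f"pics/{f}_full.png",im)
    if crop: x0,y0,x1,y1=crop; im=im[y0:y1,x0:x1]
    cv2.imwrite(f"pics/{f}.png",cv2.resize(im,None,fx=s,fy=s,interpolation=cv2.INTER_CUBIC))
def ray(n,u,v,z):
    d=np.load(f"{n}.npz");R,t=d["R"],d["t"]
    C=-R.T@t; r=R.T@np.linalg.solve(d["K"],[u,v,1]); return C+r*(z-C[2])/r[2]
def proj(n,X):
    d=np.load(f"{n}.npz");p=d["K"]@(d["R"]@np.array(X)+d["t"]);return p[:2]/p[2]
E
python3 -c "
from h import *
snap('top','t0',None,1.4);snap('side','s0',None,1.4);s=status.observe();print(s)
for n in('top','side'):
  d=np.load(n+'.npz');print(n,-d['R'].T@d['t'],d['R'][2])"
```

```text
{'clock': 0.1, 'joint_pos': array([-0.97878868,  0.5017784 , -0.42678683,  1.55133479,  0.22081883,
        1.13829624, -0.21029372]), 'qd': array([ 0.0004194 , -0.00257034, -0.00038994, -0.00313334,  0.0007923 ,
        0.00125564,  0.00048676]), 'tau': array([-1.19391122e-02, -5.70804441e+01, -5.83884358e+00, -2.81744725e+01,
        1.04195037e-02,  5.57834210e-03,  2.45736658e-05]), 'position': array([0.20974876, 0.61457379, 0.23035043]), 'ee_rot': array([-3.13983139e+00, -4.31873926e-05,  2.81282725e+00]), 'wrist_force': array([-0.51786141,  0.21883291,  0.39171366]), 'ft_torque': array([0.00019974, 0.01319355, 0.0085455 ]), 'grasp_force': 0.0, 'grip_width': 0.08541259052643971}
top [ 0.36720866 -0.05709531  1.17502907] [ 0.07615259  0.02627828 -0.99674984]
side [0.46885605 0.8723068  0.64669528] [-0.02793354 -0.84391063 -0.53575608]
```

View pics/t0.png

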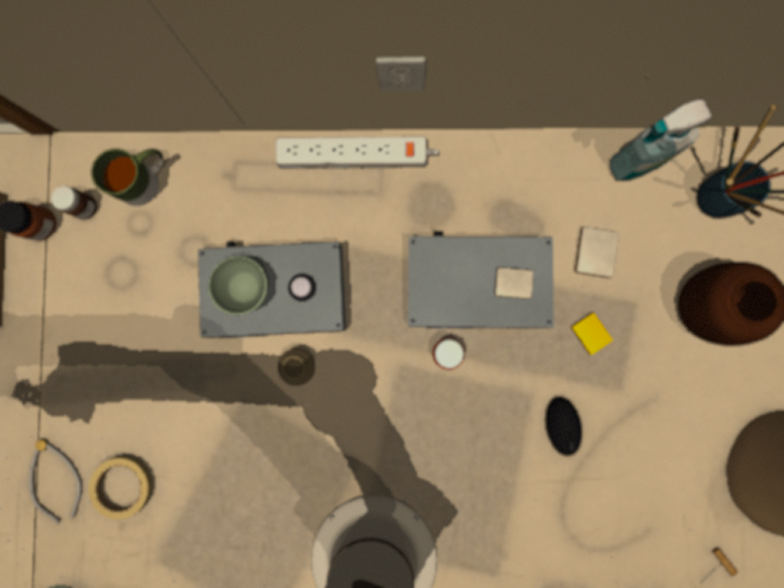

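View pics/s0.png

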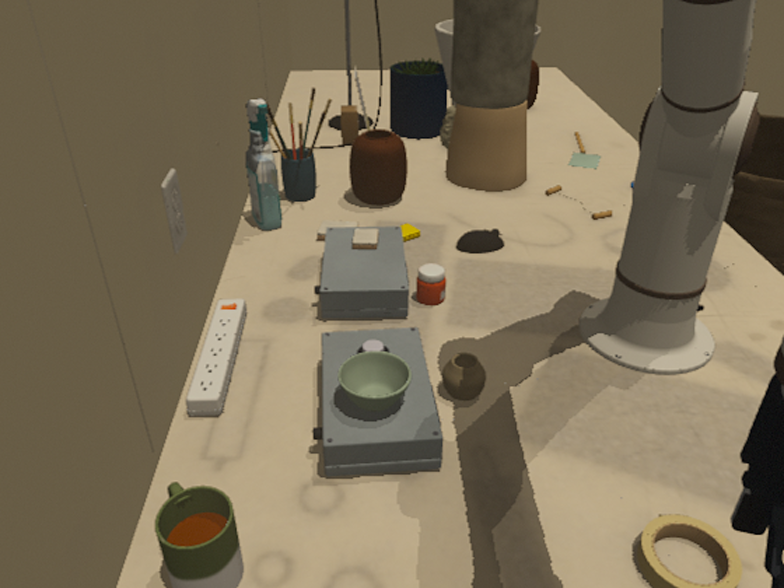

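The top view shows the fan box on the left (button at 301,287) and the kiln box on the right, with the tile at about (514,283) over the well. The squat pot is in front of the kiln box at (449,352). I'll enlarge the kiln box.

```bash
python3 -c "
from h import *
im=cv2.imread('pics/t0_full.png')[160:270,285:400]
cv2.imwrite('pics/c1.png',cv2.resize(im,None,fx=5,fy=5,interpolation=cv2.INTER_CUBIC))"
```

```text
(no output)
```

View pics/c1.png

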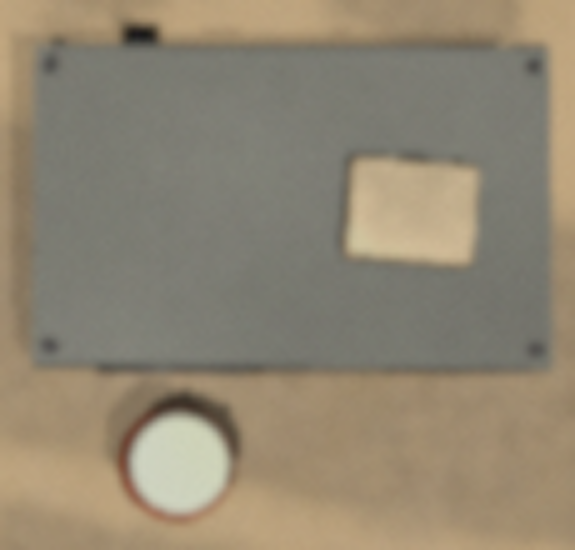

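The box top's corners are at crop (38,43), (546,45), (550,368) and (33,365). The tile's are at (352,155), (480,167), (471,265) and (345,258), and the pot lid is at (179,463).

```bash
python3 -c "
from h import *
f=lambda u,v,z:ray('top',285+u/5-.4,160+v/5-.4,z)
B=np.array([f(u,v,.063) for u,v in[(38,43),(546,45),(550,368),(33,365)]])
T=np.array([f(u,v,.078) for u,v in[(352,155),(480,167),(471,265),(345,258)]])
for P in(B,T):
  print(P.round(4)[:,:2],'c',P.mean(0),[round(np.linalg.norm(P[i]-P[i-1]),4) for i in range(4)])
c=B.mean(0)
for n,e in(('e1',B[0]-B[1]),('e2',B[3]-B[2])):print(n,np.arctan2(-e[0],e[1]))
e=B[0]-B[1]+B[3]-B[2];yv=e/np.linalg.norm(e);xv=np.array([yv[1],-yv[0],0])
print('well',c-.055*yv,'x',xv,'y',yv)
print('well in tile',T.mean(0)-(c-.055*yv))
print('pot',f(179,463,.061)); print('sidewell px',proj('side',c-.055*yv))
from scipy.spatial.transform import Rotation as R
print(R.from_euler('xyz',status.observe()['ee_rot']).as_matrix().round(3))
"
```

```text
[[ 0.5435 -0.0617]
 [ 0.5415 -0.298 ]
 [ 0.3914 -0.297 ]
 [ 0.393  -0.059 ]] c [ 0.46738013 -0.17893058  0.063     ] [np.float64(0.1505), np.float64(0.2363), np.float64(0.1501), np.float64(0.238)]
[[ 0.4887 -0.2054]
 [ 0.483  -0.2637]
 [ 0.4381 -0.2588]
 [ 0.4414 -0.2016]] c [ 0.46278364 -0.23237146  0.078     ] [np.float64(0.0475), np.float64(0.0585), np.float64(0.0452), np.float64(0.0573)]
e1 -0.00845866347668078
e2 -0.0067107744717620705
well [ 0.46696315 -0.233929    0.063     ] x [ 0.99997126 -0.00758144  0.        ] y [0.00758144 0.99997126 0.        ]
well in tile [-0.00417951  0.00155754  0.015     ]
pot [ 0.34780937 -0.12631349  0.061     ]
sidewell px [259.77307811 172.75542273]
[[-0.946  0.323 -0.001]
 [ 0.323  0.946 -0.002]
 [ 0.    -0.002 -1.   ]]
```

>>> jog_arm --twist '[[0, 0, 0.18], [0, 0, 0.36], [0, 0, 0.54], [0, 0, 0.72], [0, 0, 0.9]]' --delta_pos '[[-5, -2.8, 0], [-10, -5.6, 0], [-15, -8.4, 0], [-20, -11.2, 0], [-25, -14, 0]]' --grip '[-1, -1, -1, -1, -1]'

```text
clock: 0.72
position: [0.4021, 0.4002, 0.231]
ee_rot: [-3.141, 0.0, 1.907]
wrist_force: [0.7, -0.0, -0.8]
grip_width: -0.0002
grasp_force: 0.0
```

>>> jog_arm --twist '[[0, 0, 0.07], [0, 0, 0.14], [0, 0, 0.21], [0, 0, 0.28], [0, 0, 0.34]]' --delta_pos '[[-6, -1.6, 0], [-12, -3.1, 0], [-18, -4.7, 0], [-24, -6.2, 0], [-30, -7.8, 0]]' --grip '[-1, -1, -1, -1, -1]'

```text
clock: 1.35
position: [0.4282, 0.0912, 0.2313]
ee_rot: [3.141, -0.0, 1.571]
wrist_force: [1.4, -0.7, 0.4]
grip_width: -0.0001
grasp_force: 0.0
```

>>> jog_arm --twist '[[0, 0, 0], [0, 0, 0], [0, 0, 0], [0, 0, 0], [0, 0, 0]]' --delta_pos '[[-6, 0.6, 0], [-12, 1.2, 0], [-18, 1.8, 0], [-24, 2.4, 0], [-30, 3, 0]]' --grip '[-1, -1, -1, -1, -1]'

```text
clock: 1.98
position: [0.4588, -0.2084, 0.2312]
ee_rot: [3.142, -0.0, 1.573]
wrist_force: [0.8, 0.7, 0.3]
grip_width: 0.0001
grasp_force: 0.0
```

>>> jog_arm --twist '[[0, 0, 0], [0, 0, 0], [0, 0, 0], [0, 0, 0], [0, 0, 0]]' --delta_pos '[[-4, 0.3, 0], [-8, 0.6, 2], [-8, 0.6, 6], [-8, 0.6, 9], [-8, 0.6, 9]]' --grip '[-1, -1, -1, -1, -1]'

```text
clock: 2.6
position: [0.463, -0.2855, 0.1387]
ee_rot: [-3.136, -0.003, 1.573]
wrist_force: [-0.7, -0.5, -0.5]
grip_width: -0.0002
grasp_force: 0.0
```

>>> jog_arm --twist '[[0, 0, 0], [0, 0, 0], [0, 0, 0]]' --delta_pos '[[-0.2, -0.2, 3], [-0.2, -0.2, 5], [-0.2, -0.2, 5]]' --grip '[-1, -1, -1]'

```text
clock: 2.98
position: [0.4629, -0.2883, 0.0913]
ee_rot: [-3.14, -0.001, 1.573]
wrist_force: [0.4, 0.5, -0.1]
grip_width: 0.0003
grasp_force: 0.0
```

```bash
python3 -c "
from h import *
print(status.observe()['position'])
snap('side','s1',(205,140,315,230),7)"
```

```text
[ 0.4629027  -0.28832911  0.09129112]
```

View pics/s1.png

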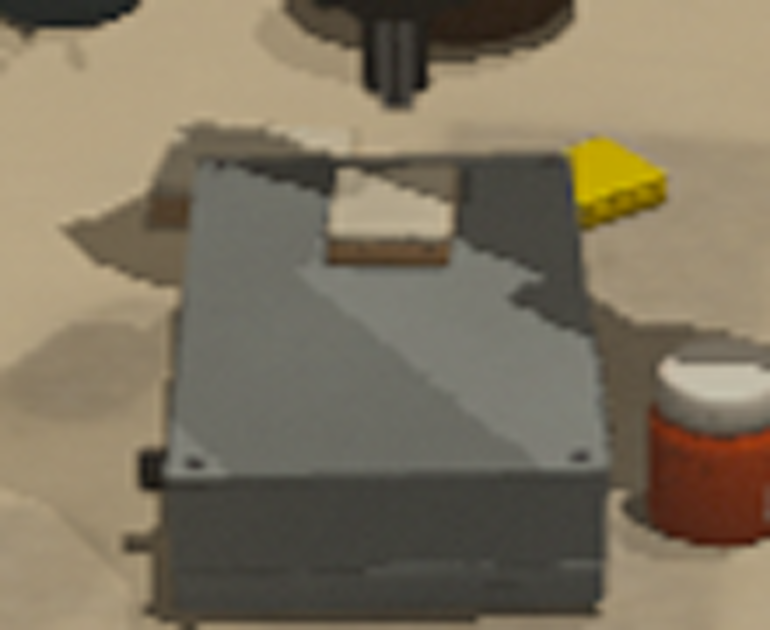

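The closed fingertip (395,105) hangs behind the tile's far edge and in line with it. I'll lower it and push.

>>> jog_arm --twist '[[0, 0, 0], [0, 0, 0], [0, 0, 0]]' --delta_pos '[[0, 0, 1.2], [0, 0, 2.2], [0, 0, 2.2]]' --grip '[-1, -1, -1]'

```text
clock: 3.4
position: [0.4625, -0.2883, 0.0685]
ee_rot: [-3.14, -0.001, 1.573]
wrist_force: [-0.2, -0.5, 0.2]
grip_width: 0.0001
grasp_force: 0.0
```

>>> jog_arm --twist '[[0, 0, 0], [0, 0, 0], [0, 0, 0], [0, 0, 0], [0, 0, 0]]' --delta_pos '[[0.8, 0, 0], [1.4, 0, 0], [2.1, 0, 0], [2.8, 0, 0], [3.5, 0, 0]]' --grip '[-1, -1, -1, -1, -1]'

```text
clock: 4.03
position: [0.4632, -0.2533, 0.0694]
ee_rot: [3.141, 0.0, 1.573]
wrist_force: [-0.2, -0.9, 0.5]
grip_width: 0.0
grasp_force: 0.3
```

>>> jog_arm --twist '[[0, 0, 0], [0, 0, 0], [0, 0, 0], [0, 0, 0], [0, 0, 0]]' --delta_pos '[[0.7, 0, 0], [1.4, 0, 0], [2.1, 0, 0], [2.8, 0, 0], [3.5, 0, 0]]' --grip '[-1, -1, -1, -1, -1]'

```text
clock: 4.65
position: [0.463, -0.2183, 0.0693]
ee_rot: [-3.142, 0.0, 1.573]
wrist_force: [-0.7, 0.1, 0.6]
grip_width: 0.0004
grasp_force: 0.4
```

>>> jog_arm --twist '[[0, 0, 0], [0, 0, 0], [0, 0, 0], [0, 0, 0], [0, 0, 0]]' --delta_pos '[[0.7, 0, 0], [1.4, 0, 0], [2.1, 0, 0], [2.7, 0, 0], [3.1, 0, 0]]' --grip '[-1, -1, -1, -1, -1]'

```text
clock: 5.28
position: [0.463, -0.1872, 0.0693]
ee_rot: [-3.142, -0.0, 1.573]
wrist_force: [-0.0, -0.7, 0.1]
grip_width: 0.0
grasp_force: 0.3
```

>>> jog_arm --twist '[[0, 0, 0], [0, 0, 0], [0, 0, 0], [0, 0, 0]]' --delta_pos '[[0.2, 0, 0], [0, 0, 0], [-2, 0, -2], [-4.5, 0.3, -4]]' --grip '[-1, -1, -1, -1]'

```text
clock: 5.78
position: [0.4656, -0.2328, 0.1094]
ee_rot: [-3.14, -0.001, 1.574]
wrist_force: [0.8, -1.2, 0.4]
grip_width: 0.0002
grasp_force: 0.0
```

```bash
python3 -c "
from h import *
snap('side','s2',(205,110,315,200),7);snap('top','t2',(285,160,400,270),5)
print(status.observe()['position'],proj('side',[.467,-.234,.063]),proj('top',[.467,-.234,.063]))"
```

```text
[ 0.4674613  -0.23691616  0.11147855] [259.7590198  172.74333426] [366.63942106 200.58396315]
```

View pics/s2.png

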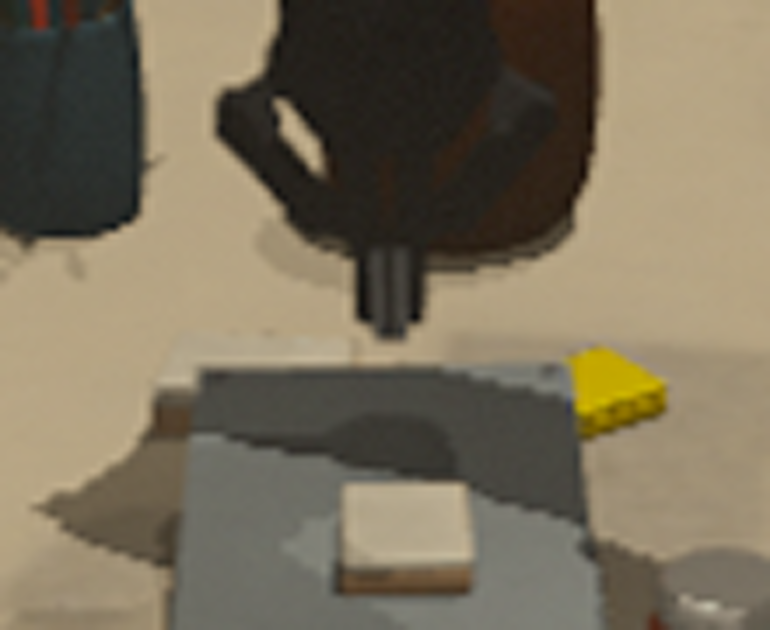

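View pics/t2.png

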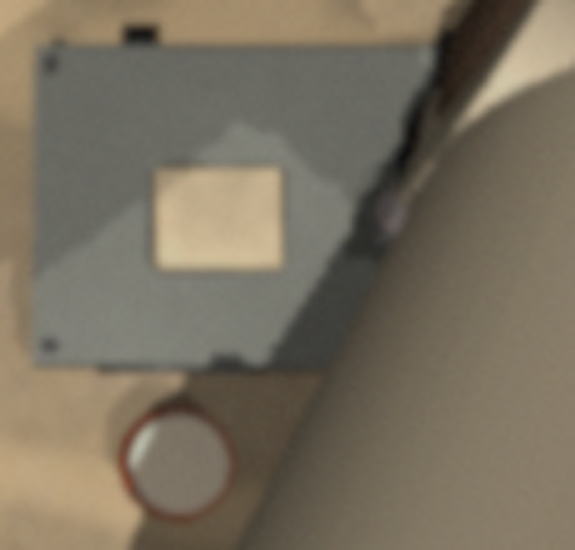

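The tile now lies clear of the well, with its right edge at crop x 283 against the well's left rim at about 352. The side view puts the well's centre near (390,446), which is about (0.466, -0.232), so I'll go in there.

>>> jog_arm --twist '[[0, 0, 0], [0, 0, 0], [0, 0, 0], [0, 0, 0], [0, 0, 0]]' --delta_pos '[[0.5, -0.1, 0], [0.5, -0.1, 2], [0.5, -0.1, 4], [0.5, -0.1, 6.3], [0.5, -0.1, 6.3]]' --grip '[-1, -1, -1, -1, -1]'

```text
clock: 6.5
position: [0.4636, -0.2255, 0.0442]
ee_rot: [-3.138, -0.002, 1.574]
wrist_force: [0.6, 0.6, -0.1]
grip_width: 0.0002
grasp_force: 0.0
```

>>> jog_arm --twist '[[0, 0, 0], [0, 0, 0], [0, 0, 0], [0, 0, 0], [0, 0, 0]]' --delta_pos '[[0, 0, 0.4], [0, 0, 0.8], [0, 0, 1.2], [0, 0, 1.5], [0, 0, 1.5]]' --grip '[-1, -1, -1, -1, -1]'

```text
clock: 7.12
position: [0.4653, -0.2276, 0.0315]
ee_rot: [3.141, -0.0, 1.573]
wrist_force: [-1.1, 1.5, 5.0]
grip_width: -0.0002
grasp_force: 2.3
```

>>> jog_arm --twist '[[0, 0, 0], [0, 0, 0], [0, 0, 0]]' --delta_pos '[[-0.2, 0, 0.2], [-0.2, 0, 0.3], [-0.2, 0, 0.3]]' --grip '[-1, -1, -1]'

```text
clock: 7.5
position: [0.4654, -0.2278, 0.0307]
ee_rot: [3.141, -0.003, 1.574]
wrist_force: [-7.5, 8.3, 29.8]
grip_width: 0.0001
grasp_force: 15.3
```

It's on the bottom stop: force up to 30 N with no further travel. I'll lift straight out now.

>>> jog_arm --twist '[[0, 0, 0], [0, 0, 0], [0, 0, 0], [0, 0, 0], [0, 0, 0]]' --delta_pos '[[0, 0, -0.6], [0, 0, -2.5], [0, 0, -6], [0, 0, -12], [0, 0, -17]]' --grip '[-1, -1, -1, -1, -1]'

```text
clock: 8.12
position: [0.4649, -0.2302, 0.2001]
ee_rot: [3.141, 0.001, 1.572]
wrist_force: [0.7, -1.2, -0.3]
grip_width: 0.0
grasp_force: 0.0
```

>>> jog_arm --twist '[[0, 0, 0], [0, 0, 0], [0, 0, 0], [0, 0, 0], [0, 0, 0]]' --delta_pos '[[-4, 0, 0], [-9, 0, 0], [-14, 0, 0], [-18, 0, 0], [-18, 0, 0]]' --grip '[-1, -1, -1, -1, -1]'

```text
clock: 8.75
position: [0.4632, -0.4142, 0.198]
ee_rot: [-3.14, 0.003, 1.567]
wrist_force: [0.3, 0.5, -0.2]
grip_width: 0.0
grasp_force: 0.0
```

```bash
python3 -c "
from h import *
snap('side','s3',None,1.4);snap('top','t3',(275,140,415,280),4)
s=status.observe();print(s['position'],s['wrist_force'])"
```

```text
[ 0.46481638 -0.40968637  0.19761073] [-0.52508391  1.04966373 -0.58417232]
```

View pics/t3.png

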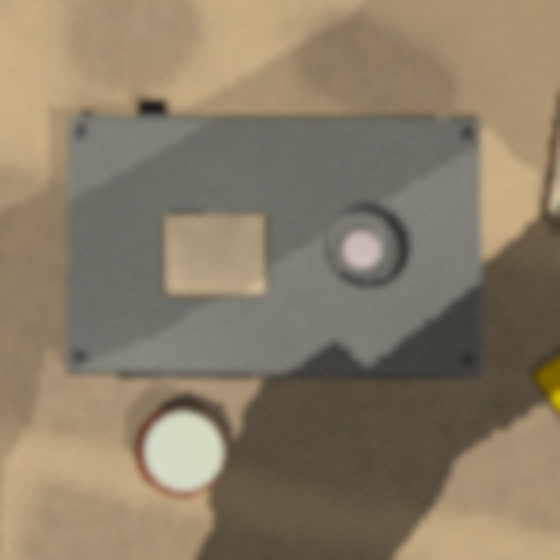

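View pics/s3.png

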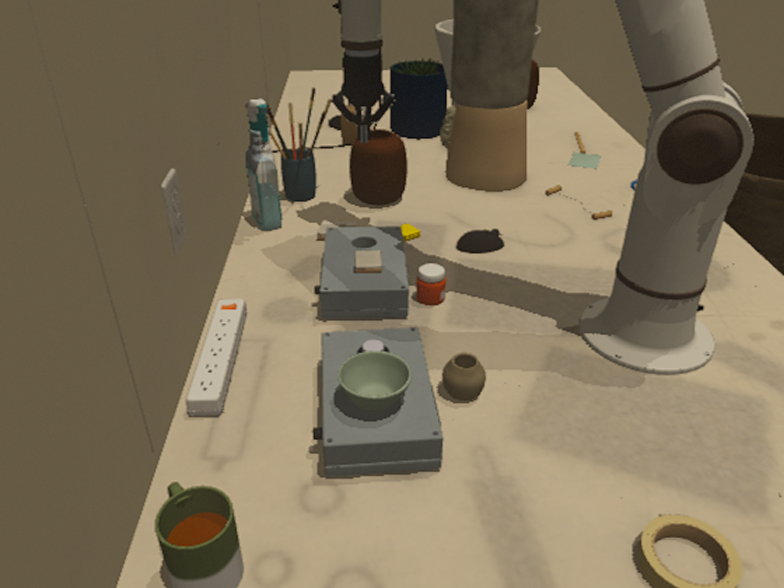

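The tile lies flat at (215,254), clear of the open well at (367,245). The key is visible in the well, and the pots, bowl and fan box look unmoved. The arm is touching nothing.

```bash
python3 -c "
from bench import job;print(job.sign_off())"
```

```text
the job is handed in; nothing more can be done
None
```

I slid the tile clear of the well and left it lying on the kiln box. I then pressed the reset key to its bottom stop (about 30 N at the wrist) and released it, and handed the job in at about 9 s of the 42 s allowed; the result was not reported back.

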